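# Hang an insole template on the rotary template tree

### The arm

A 7-joint arm with a two-finger parallel gripper is mounted at the origin on a cart in front of the work surface, level with it; the furniture and walls round the work are solid. World frame = base frame: x ahead of the robot, y to its left, z up, the work surface at z = 0. Lengths are in m, angles in rad, forces in N, time in s.
With the tool pointing down it reaches from about 0.425 to 0.875 m from the base axis. Payload 4.7 kg.
Tool frame: the origin (TCP) lies midway between the tips of the shut fingers; the grasp point (between the pads) lies 19 mm behind it; z points along the fingers, y is the line along which they close (so a half turn about z gives the same grasp; the last joint's range is limited). The gripper opens to 87 mm and grips with 3 to 60 N. Pads are 19 mm wide; open, the fingers measure 117 mm over their backs; the gripper's body (75 mm by 190 mm) begins 51 mm behind the grasp point.
Start: joints at [1.174, 0.321, -0.07, 1.45, 0.023, 1.371, -0.057], TCP at [0.26, -0.596, 0.223] pointing down, gripper open.
Joint ranges: [-2.86, 2.86], [-0.3, 2.09], [-1.38, 1.24], [0.06, 2.45], [-1.56, 4.7], [0.09, 2.05], [-2.69, 2.69]. Speed limits (rad/s): [2.57, 2.57, 3.14, 3.14, 3.14, 3.14, 3.14].

### API

Orientations are given as a rotation vector (axis times angle).
In Python, from bench import ctrl, get_image, calibration gives the robot as it stands.
- The arm moves only by the tool apply_moves, never from a script. Its arguments are lists of equal length, an entry for each row: "dp": the shift along the tool's x, y, z in m, a list of three; "twist": the turn, a rotation vector about the tool's x, y, z in rad, a list of three; "fingers": the closure, from 0 (fully open) to 1 (shut). In form: {"dp": [[dx, dy, dz], ...], "twist": [[ax, ay, az], ...], "fingers": [fingers, ...]}. A call has 1 to 10 rows; each row shifts and turns the commanded pose from where the row before left it, along the tool's axes as they then stand; what a row does not reach is not made up. A row lasts 1/10 s, in which the tool goes at most 50 mm and 8.59 degrees, less where a joint would pass 70% of its speed; a pose out of reach is approached as far as the arm can. A call is refused whole if a number of a shift passes 0.05 or a number of a turn 0.15, either way. A call with a gripper value outside its range is refused whole. The fingers move at their own pace and stop on an object; "newtons" is the grip in N (left out, the last holds). Time passes only in rows, so rows that do not move let the fingers close. It gives the time, the measured TCP pose, the force, the opening and the grip force at its end, in the units of the state.
- ctrl.get_state(): the state, without advancing time (a new reading comes with each control period).
- get_image(name): name is "side" or "top" or "wrist"; returns the picture (384x512x3 uint8, red, green, blue); there is no depth.
- calibration(name): a dict with "fx", "fy", "cx", "cy" (pixels), "eye" and "attitude" of the camera in the world; the wrist camera has in their place "hand_eye" (4x4, takes a point from camera to tool coordinates, whose origin is the TCP and whose axes are the flange's). Camera axes: x right, y up, looking along -z (the intrinsics and any distortion apply to the point x, -y, -z); pixel columns grow to the right and rows downward; lengths in m; the calibration is good to about 2 mm. A picture is of the moment at which its call begins: read the wrist's pose just before it. calibration takes no time and is no camera call.
- ctrl.close_job(): hands the job in; it is judged then, once.
The state is a dict: "time": time; "joint_positions": joint angles; "qd": joint speeds; "joint_torque": joint torques, N m; "position": TCP position; "tool_rot": TCP orientation; "ft_force": force on the tool from outside, world axes, zero at the start; "torque": the same for the moment, N m; "grip_width": opening from 0.0 (shut) to 1.0 (fully open); "grip_force": force on a finger pad.
Only numpy, scipy, OpenCV 4.12 (cv2) and the standard library are available. Lean on these libraries where they do the work, as an engineer would, in place of code of your own. Each camera call takes 0.05 s, during which the arm holds its last target. There are 200 camera calls.

### The job

The cutting job is finished, so put the insole template that stands in the slotted wooden block back on the template tree. First turn the tree by its top knob until its one empty stud has clicked in at the front stop; then take the template, pass its keyhole over the head of the stud, push it back against the sprung washer and slide it down until it is fully home on the stud - the head of the tree is sprung and gives under the push - without ever forcing it. It must be left hanging upright there with the tree still clicked in at the front; leave the other things on the leaf where they are.

Things in the scene. Friction and masses are not known exactly. Their poses are not given: they have to be found in the camera images.
- tree: Fixed steel stand: base 132 mm across, post 20 mm thick. Origin under the base on the turning axis, z up; -x is the tree's front (roughly towards the robot), with the click stop's bracket. The whole head (knob, studs, click stop) rides on a spring on the post: pressed down it sinks from about 1 N on, 0.5 N per mm, solid after 18 mm (10 N); let go, it rises again.
- rotor (a joint): Turn of the tree's head, rad, positive anticlockwise from above, endless; 0 or a full turn: empty stud at the front. Four level studs at right angles; three carry other templates (up to 68 mm wide, tops up to 48 mm over stud height). Drag 0.06 Nm. Click stops every quarter turn draw the head in from within 0.1 rad; turning out of one or over it takes about 0.4 Nm.
- empty_stud (a point): On the axis of the empty stud, 89 mm from the turning axis, about 200 mm over the leaf; turns with the head; its -x points outward along the stud, z up. keyhole_seat must end here. Round steel neck 8 mm thick; head 18 mm across, its flat back 5 mm and its domed end 13 mm outward of this point.
- washer_face (a point): Centre of the outer face of the sprung steel washer (30 mm across) on the empty stud; at rest 1 mm inward of empty_stud, 6 mm behind the back of the head. The template pushes it inward: 3 N at first, 0.9 N more per mm, solid after 7 mm. Behind it is an arm at most 17 mm thick, 70 mm long from the axis, and a hub 48 mm across.
- front_mark (a point): Fixed point on the stand: where empty_stud is when the head is up and clicked in with the empty stud at the front. Axes of the tree.
- knob (a point): Middle of the round black knob (41 mm across, 30 mm high) on top of the head, on the turning axis, 38 mm over stud height: grip it here from above and turn. Turns with the head.
- template: Loose plywood insole template, 10 mm thick (its x), 62 mm wide (y), 185 mm tall (z), 140 g, both faces alike. It stands upright, squared toe down, rounded heel (54 mm wide) up. Origin: middle of the toe edge, z up to the heel. Grip it by its two faces from above, within 20 mm of the heel top, above the keyhole. Its thin keyhole must not be pressed on the stud with more than 30 N.
- keyhole_seat (a point): Seat of the keyhole, mid thickness, 139 mm above the toe and 46 mm below the heel top: the neck's centre lies here when the template is fully home. The slot is 10 mm wide and closed above this point. Clamped by the washer, it slides down the stud only against 4 to 10 N of friction.
- keyhole_hole (a point): Centre of the keyhole's round hole, 22 mm across, mid thickness, 20 mm straight below keyhole_seat: the head passes only here; the slot leads up from it.
- block: Fixed beech block, 74 x 104 x 44 mm, three slots 11.5 mm wide along its y, open at the ends, floor at 10 mm height (34 mm deep). The template stands in the middle one. Origin under its centre.
- wax_cake: Bystander, round cake of beeswax, 45 mm across, 14 mm high. Origin under its centre.
- tape_roll: Bystander, rolled measuring tape, 53 mm across, 16 mm high. Origin under its centre.
- awl: Bystander, awl with a turned handle, 127 x 27 x 28 mm, long side along its x. Origin under its centre.
- folder: Bystander, flat bone folder, 142 x 25 x 4 mm, long side along its x. Origin under its centre.
- spool: Bystander, wooden thread spool standing upright, 33 mm across, 40 mm high. Origin under its centre.
- sanding_block: Bystander, small grey abrasive block, 28 x 44 x 17 mm. Origin under its centre.

How it is judged:
On the way, in this order (a step that is already met when the one before it is completed fails the run):
1. the empty stud is clicked in at the front while the template still stands in the block (y of empty_stud in the frame of tree between -0.006 and 0.006 m and x of empty_stud in the frame of tree below -0.08 m and distance of template from where it was at the start of the episode below 0.02 m and velocity of joint rotor between -0.1 and 0.1 rad/s), for 0.3 s.
2. the template is lifted clear of the block (z of template in the frame of block above 0.05 m), for 0.1 s.
At the end, for the whole second after the job is handed in: The template hangs on the empty stud, behind its head: keyhole seat within 2 mm in height and 2.5 mm sideways and along the stud of the stud's point, upright within 0.1 rad, at rest and released; the empty stud still within 6 mm of the tree's front direction (y of empty_stud in the frame of tree between -0.006 and 0.006 m and x of empty_stud in the frame of tree below -0.08 m and z of keyhole_seat in the frame of empty_stud between -0.002 and 0.002 m and y of keyhole_seat in the frame of empty_stud between -0.0025 and 0.0025 m and x of keyhole_seat in the frame of empty_stud between -0.0025 and 0.0025 m and angle between template's own z axis and vertical below 0.1 rad and linear speed of template below 0.01 m/s); the robot touches nothing.
It fails at once if the template and the tree press on each other with more than 30 N (contact force between template and tree above 30 N).
It fails at once if a bystander on the leaf is shoved more than 25 mm (distance of any of wax_cake, tape_roll, awl, folder, spool, sanding_block from where it was at the start of the episode above 0.025 m).
It also fails if it takes over 72 s, if anything falls off the work surface, if the arm or the gripper's body presses on something with over 40 N, if the wrist force passes 120 N, or if a joint passes its speed limit or range.

## Working session

There is one attempt and no reset: what is moved stays moved. The work goes in short steps, Python scripts to look and compute and a tool call to move; the robot and the scene stay as the last step left them, time stands still between calls to the robot, and variables do not carry over. Pictures are saved under pics/ and viewed, at most 10 in all, crops included, and the job is handed in when it is done.

Besides the shell and the picture viewer there is one more tool, called after "Emit:" as name(argument=value, ...) on one line, values as JSON. apply_moves: Moves the arm, as the interface text tells. Its arguments: {"type":"object","properties":{"dp":{"type":"array"},"twist":{"type":"array"},"fingers":{"type":"array"},"newtons":{"type":"number"}},"required":["dp","twist","fingers"]}

```bash
mkdir -p pics; python3 - <<'E'
from bench import ctrl,get_image,calibration
import cv2,numpy as np
s=ctrl.get_state();print({k:np.round(v,3).tolist() for k,v in s.items()})
for n in("side","top","wrist"):
    print(n,calibration(n))
a=[get_image(n)[:,:,::-1] for n in("side","top")]
for n,i in zip(("side","top"),a): cv2.imwrite(f"pics/{n}0.png",i)
cv2.imwrite("pics/s.png",cv2.resize(a[0],(800,600),interpolation=2));cv2.imwrite("pics/t.png",cv2.resize(a[1],(800,600),interpolation=2))
E
```

```text
{'time': 0.0, 'joint_positions': [1.174, 0.322, -0.07, 1.452, 0.023, 1.371, -0.057], 'qd': [-0.001, -0.0, -0.001, 0.002, -0.0, 0.001, 0.0], 'joint_torque': [-0.0, -49.129, -0.404, -31.253, -0.064, 0.044, 0.0], 'position': [0.259, -0.595, 0.221], 'tool_rot': [-3.074, -0.64, 0.001], 'ft_force': [-0.123, 0.221, -0.124], 'torque': [-0.021, -0.02, -0.007], 'grip_force': 0.0, 'grip_width': 1.005}
side {'fx': 412.3609568441124, 'fy': 412.3609568441124, 'cx': 263.88541679604896, 'cy': 189.36070991834998, 'eye': array([0.45922823, 0.79568893, 0.7809251 ]), 'attitude': array([ 0.03514646, -1.45825239, -2.74344345])}
top {'fx': 359.40863772870483, 'fy': 359.40863772870483, 'cx': 258.9531348286064, 'cy': 191.20829348578587, 'eye': array([ 0.46123916, -0.1315546 ,  1.04859387]), 'attitude': array([ 0.06442422, -0.01862139, -1.5817578 ])}
wrist {'fx': 303.2464440490231, 'fy': 303.2464440490231, 'cx': 252.86799620778748, 'cy': 196.74505521760616, 'hand_eye': array([[-2.48792257e-05,  9.58120089e-01,  2.86366713e-01,
         7.77937793e-02],
       [ 9.99999621e-01,  2.73191830e-04, -8.27160957e-04,
        -7.65772240e-04],
       [-8.70752576e-04,  2.86366584e-01, -9.58119732e-01,
        -1.62578124e-01],
       [ 0.00000000e+00,  0.00000000e+00,  0.00000000e+00,
         1.00000000e+00]])}
```

View pics/s.png

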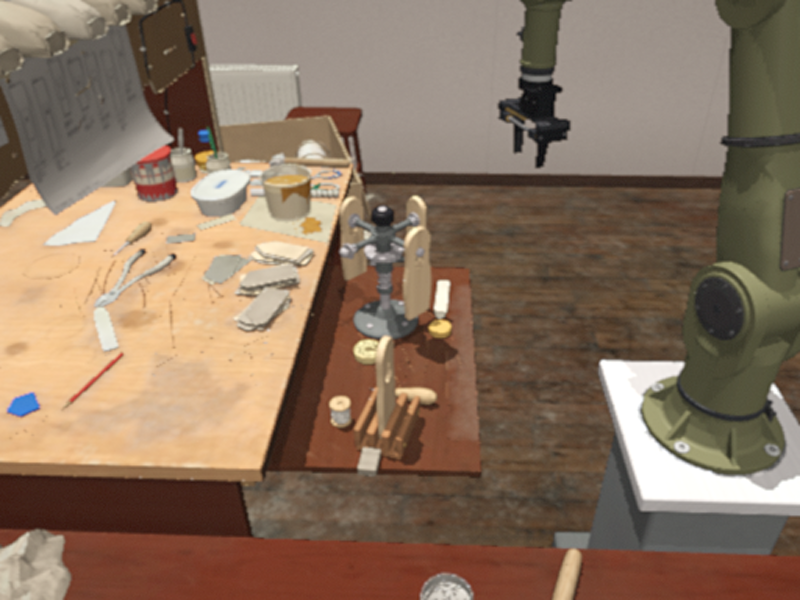

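View pics/t.png

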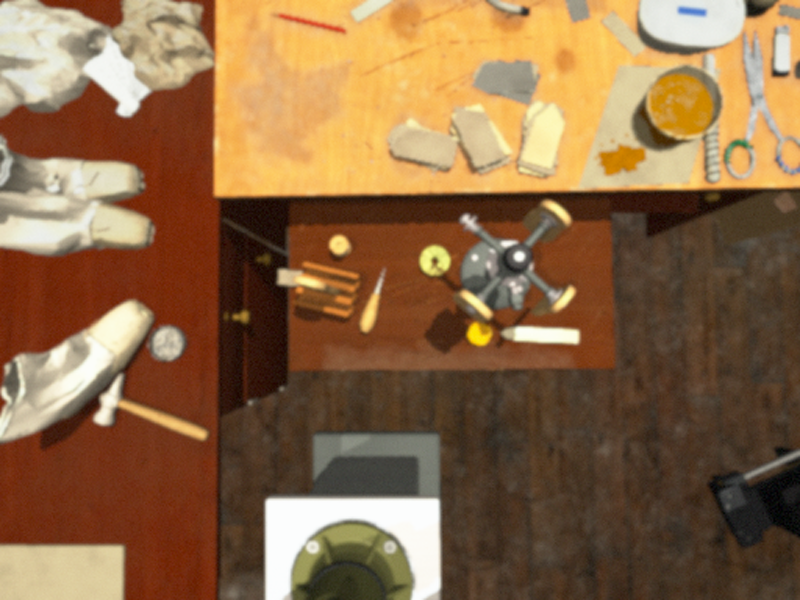

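The side view shows the knob at (382,215) and the template's heel at (386,342). In the top view the knob is at (516,258), the empty stud points up-left with its tip at (469,221), and the template stands in the block at about (320,284). All of these are in the 800x600 scale.

```bash
cat > h.py <<'E'
import numpy as np,cv2
from scipy.spatial.transform import Rotation as R
from bench import ctrl,get_image,calibration
def cam(n,s=None):
    c=calibration(n)
    if n=="wrist":
        s=s or ctrl.get_state();T=np.eye(4);T[:3,:3]=R.from_rotvec(s["tool_rot"]).as_matrix();T[:3,3]=s["position"]
        M=T@np.array(c["hand_eye"]);return c,M[:3,:3],M[:3,3]
    return c,R.from_rotvec(c["attitude"]).as_matrix(),np.array(c["eye"])
def ray(n,u,v,s=None):
    c,A,e=cam(n,s);d=A@np.array([(u-c["cx"])/c["fx"],-(v-c["cy"])/c["fy"],-1]);return e,d/np.linalg.norm(d)
def onz(n,u,v,z,s=None):
    e,d=ray(n,u,v,s);return e+d*(z-e[2])/d[2]
def proj(n,p,s=None):
    c,A,e=cam(n,s);q=A.T@(np.array(p)-e);return c["cx"]+c["fx"]*q[0]/-q[2],c["cy"]+c["fy"]*q[1]/q[2]
def tri(rs):
    M=np.zeros((3,3));b=np.zeros(3)
    for e,d in rs:
        P=np.eye(3)-np.outer(d,d);M+=P;b+=P@e
    return np.linalg.solve(M,b)
E
python3 - <<'E'
from h import *
k=1.5625
f=lambda n,u,v,z:print(n,u,v,np.round(onz(n,u/k,v/k,z),3))
f("top",516,258,.253);f("side",382,215,.238)
print(tri([ray("top",516/k,258/k),ray("side",382/k,212/k)]))
for p in[(469,221),(556,208),(568,296),(472,304)]:f("top",*p,.2)
f("side",386,342,.195);f("top",318,284,.19)
for p in[(290,273),(304,262),(358,274),(352,318),(294,308)]:f("top",*p,.044)
for p in[(290,197),(610,197),(614,368),(290,370),(220,195)]:f("top",*p,0)
for p in[(340,240),(372,330),(436,260),(480,333),(540,335)]:f("top",*p,0.015)
for p in[(350,195)]:f("top",*p,0.25)
i=[cv2.imread(f"pics/{n}0.png") for n in("top","side")]
a=cv2.resize(i[0][110:240,165:385],None,fx=3.5,fy=3.5,interpolation=2)[:, :800]
cv2.imwrite("pics/tc.png",a)
E
```

```text
top 516 258 [ 0.559 -0.267  0.253]
side 382 215 [ 0.561 -0.274  0.238]
[ 0.56036898 -0.26808141  0.24692527]
top 469 221 [ 0.623 -0.206  0.2  ]
top 556 208 [ 0.641 -0.338  0.2  ]
top 568 296 [ 0.507 -0.353  0.2  ]
top 472 304 [ 0.497 -0.209  0.2  ]
side 386 342 [0.531 0.051 0.195]
top 318 284 [0.531 0.026 0.19 ]
top 290 273 [0.564 0.104 0.044]
top 304 262 [0.583 0.079 0.044]
top 358 274 [ 0.56  -0.019  0.044]
top 352 318 [ 0.481 -0.008  0.044]
top 294 308 [0.5   0.097 0.044]
top 290 197 [0.713 0.114 0.   ]
top 610 197 [ 0.703 -0.487  0.   ]
top 614 368 [ 0.385 -0.485  0.   ]
top 290 370 [0.386 0.114 0.   ]
top 220 195 [0.719 0.249 0.   ]
top 340 240 [0.627 0.017 0.015]
top 372 330 [ 0.459 -0.041  0.015]
top 436 260 [ 0.587 -0.161  0.015]
top 480 333 [ 0.452 -0.239  0.015]
top 540 335 [ 0.447 -0.348  0.015]
top 350 195 [ 0.654 -0.031  0.25 ]
```

View pics/tc.png

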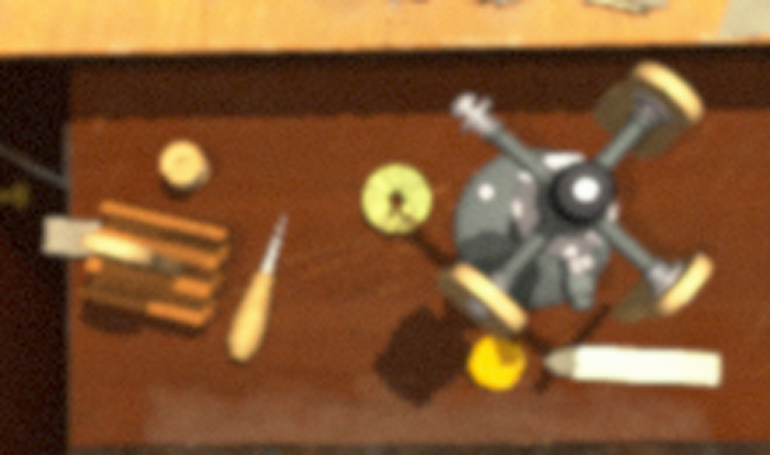

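Emit:
apply_moves(dp=[[0.03,-0.01,-0.035],[0.035,-0.015,-0.03],[0.04,-0.018,-0.02],[0.04,-0.018,-0.02],[0.04,-0.018,-0.02],[0.04,-0.018,-0.02],[0.04,-0.018,-0.02],[0.04,-0.018,-0.015],[0.04,-0.018,-0.015],[0.04,-0.018,-0.005]], twist=[[0,0,0],[0,0,0],[0,0,0],[0,0,0],[0,0,0],[0,0,0],[0,0,0],[0,0,0],[0,0,0],[0,0,0]], fingers=[0,0,0,0,0,0,0,0,0,0])

```text
time: 1.1
position: [0.5462, -0.2859, 0.4241]
tool_rot: [3.074, 0.64, 0.003]
ft_force: [-0.4, 0.2, 0.4]
grip_width: 0.996
grip_force: 0.0
```

```bash
python3 - <<'E'
from h import *
s=ctrl.get_state();print(s["position"],s["joint_positions"])
im=get_image("wrist");s=ctrl.get_state();print(s["position"])
cv2.imwrite("pics/w1.png",cv2.resize(im[:,:,::-1],(768,576),interpolation=2))
for p in [(.56,-.268,.253),(.56,-.268,0)]:print(np.array(proj("wrist",p,s))*1.5)
print(tri([ray("top",214/1.5625,195/1.5625),ray("side",265/1.5625,473/1.5625)]))
E
```

```text
[ 0.54622363 -0.2859387   0.4241455 ] [ 0.68045072  0.25367331 -0.31990632  1.14994752  0.08063462  1.74758305
 -0.77577117]
[ 0.55180695 -0.27685577  0.42348765]
[374.26240529 254.36848189]
[376.7374162  216.07397795]
[0.68857459 0.22115726 0.10266831]
```

View pics/w1.png

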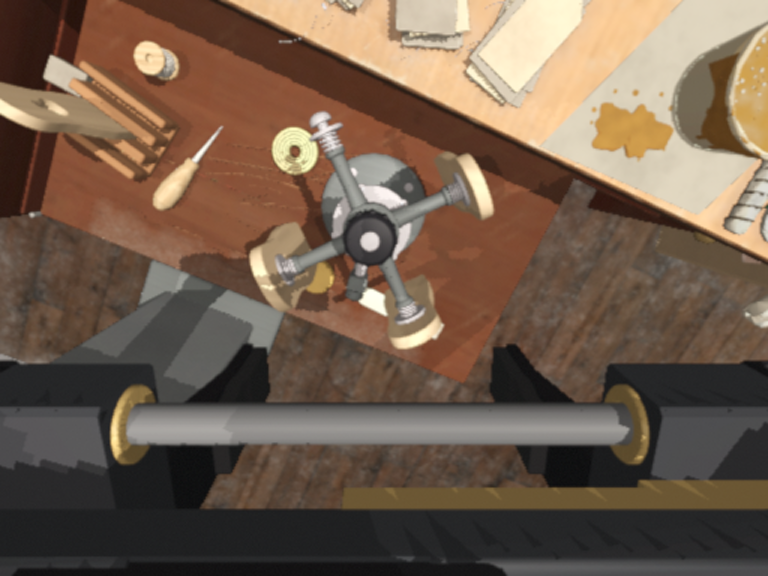

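The wrist view shows the knob top at (370,241), the empty stud's head at (320,120), the click bracket at (358,283), and the template heel at the left. I'll measure again with the arm at rest.

```bash
python3 - <<'E'
from h import *
s=ctrl.get_state();im=get_image("wrist");print(s["position"],s["tool_rot"])
old=cv2.imread("pics/w1.png")
new=cv2.resize(im[:,:,::-1],(768,576),interpolation=2);cv2.imwrite("pics/w2.png",new)
sh=cv2.matchTemplate(new,old[180:300,320:430],5);_,_,_,l=cv2.minMaxLoc(sh);d=np.array(l)-[320,180];print("shift",d)
f=lambda u,v,z:onz("wrist",(u+d[0])/1.5,(v+d[1])/1.5,z,s)
k=f(370,241,.253);print("knob",k)
for nm,u,v,z in[("stud",320,120,.2),("A",288,266,.2),("B",408,312,.2),("C",460,192,.2),("br",358,283,.2),("br.15",358,283,.17)]:
    p=f(u,v,z)-k;print(nm,np.round(p,3),np.degrees(np.arctan2(p[1],p[0])),np.hypot(*p[:2]))
# base centre
b=f(374,208,.01);print("base",b)
print("heel",f(20,108,.19),f(0,95,.19))
E
```

```text
[ 0.55180695 -0.27685577  0.42348765] [-3.06736343 -0.65922377 -0.01004115]
shift [ 8 12]
knob [ 0.56208583 -0.27011294  0.253     ]
stud [ 0.064  0.073 -0.053] 48.811745943863194 0.0968843356597909
A [-0.059  0.052 -0.053] 138.5098548076338 0.07907968082126582
B [-0.055 -0.062 -0.053] -131.42796683119752 0.08248527634597068
C [ 0.059 -0.056 -0.053] -43.0780303031682 0.08131539562503017
br [-0.048 -0.01  -0.053] -168.55421580609357 0.04918219844599367
br.15 [-0.057 -0.012 -0.083] -167.57538014215086 0.057914747810267335
base [ 0.55929995 -0.27566006  0.01      ]
heel [0.53377631 0.03128543 0.19      ] [0.53698748 0.04821954 0.19      ]
```

Emit:
apply_moves(dp=[[0.006,-0.002,0.02],[0.005,-0.002,0.035],[0,0,0.04],[0,0,0.035],[0,0,0.03],[0,0,0.02],[0,0,0.015],[0,0,0.008],[0,0,0],[0,0,0]], twist=[[0,0,0],[0,0,0],[0,0,0],[0,0,0],[0,0,0],[0,0,0],[0,0,0],[0,0,0],[0,0,0],[0,0,0]], fingers=[0,0,0,0,0,0,0,0,0,0], newtons=45)

```text
time: 2.2
position: [0.554, -0.2795, 0.2206]
tool_rot: [3.075, 0.641, 0.002]
ft_force: [-0.7, -0.2, -0.8]
grip_width: 1.003
grip_force: 0.0
```

```bash
python3 - <<'E'
from h import *
s=ctrl.get_state();im=get_image("wrist");print(s["position"],s["tool_rot"],s["joint_positions"],s["ft_force"])
new=cv2.resize(im[:,:,::-1],(768,576),interpolation=2);cv2.imwrite("pics/w3.png",new)
E
```

```text
[ 0.55401755 -0.27947497  0.22055304] [3.07455140e+00 6.40557591e-01 1.80848908e-03] [ 0.69069733  0.27554354 -0.32448339  1.52484257  0.08915729  1.35422768
 -0.8014067 ] [-0.71565271 -0.17318646 -0.77852091]
```

View pics/w3.png

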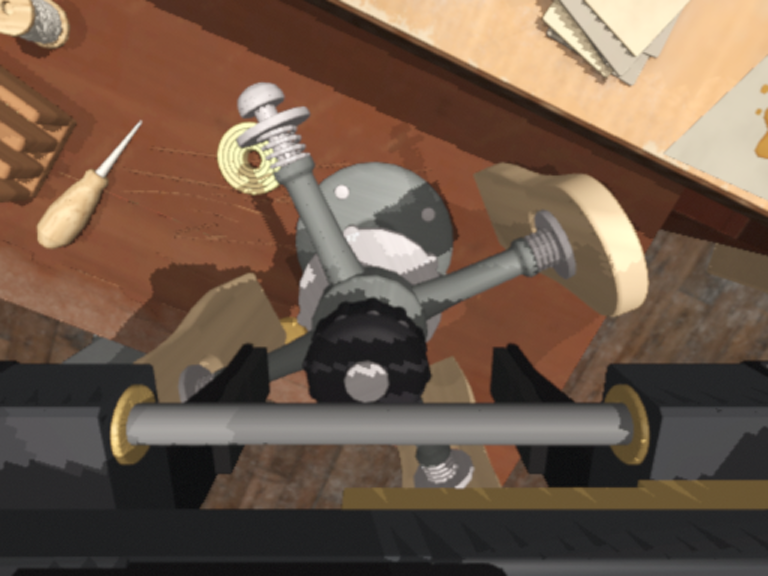

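The knob sits slightly left of the finger midline, with its top at (366,382), and about 10 mm toward tool +x. I'll correct for that and then grip.

Emit:
apply_moves(dp=[[0.0055,-0.003,0],[0.005,-0.0025,0],[0,0,0],[0,0,0],[0,0,0],[0,0,0],[0,0,0],[0,0,0],[0,0,0]], twist=[[0,0,0],[0,0,0],[0,0,0],[0,0,0],[0,0,0],[0,0,0],[0,0,0],[0,0,0],[0,0,0]], fingers=[0,0,0,0.3,0.6,0.8,0.8,0.8,0.8], newtons=45)

```text
time: 3.15
position: [0.5609, -0.2701, 0.2195]
tool_rot: [3.076, 0.641, -0.0]
ft_force: [0.3, -0.2, -0.4]
grip_width: 0.539
grip_force: 0.0
```

Emit:
apply_moves(dp=[[0,0,0],[0,0,0],[0,0,0],[0,0,0]], twist=[[0,0,0],[0,0,0],[0,0,0],[0,0,0]], fingers=[0.9,0.9,0.9,0.9])

```text
time: 3.55
position: [0.5615, -0.2715, 0.2196]
tool_rot: [3.073, 0.639, 0.002]
ft_force: [3.8, -4.1, -2.2]
grip_width: 0.445
grip_force: 45.0
```

Emit:
apply_moves(dp=[[0,0.001,0],[0,0,0],[0,0,0],[0,0,0],[0,0,0],[0,0,0],[0,0,0],[0,0,0],[0,0,0],[0,0,0]], twist=[[0,0,-0.05],[0,0,-0.1],[0,0,-0.14],[0,0,-0.14],[0,0,-0.14],[0,0,-0.14],[0,0,-0.14],[0,0,-0.14],[0,0,-0.14],[0,0,-0.14]], fingers=[0.9,0.9,0.9,0.9,0.9,0.9,0.9,0.9,0.9,0.9])

```text
time: 4.55
position: [0.563, -0.2724, 0.2196]
tool_rot: [2.088, 2.341, 0.002]
ft_force: [6.5, -4.6, -4.5]
grip_width: 0.446
grip_force: 45.0
```

Emit:
apply_moves(dp=[[0,0,0],[0,0,0],[0,0,0],[0,0,0],[0,0,0],[0,0,0],[0,0,0],[0,0,0],[0,0,0],[0,0,0]], twist=[[0,0,-0.14],[0,0,-0.14],[0,0,-0.14],[0,0,-0.14],[0,0,-0.14],[0,0,-0.14],[0,0,-0.14],[0,0,-0.1],[0,0,-0.05],[0,0,0]], fingers=[0.9,0.9,0.9,0.9,0.9,0.9,0.9,0.9,0.9,0.9])

```text
time: 5.55
position: [0.564, -0.2713, 0.2196]
tool_rot: [0.512, 3.094, -0.001]
ft_force: [8.5, -3.1, -5.1]
grip_width: 0.454
grip_force: 45.0
```

```bash
python3 - <<'E'
from h import *
s=ctrl.get_state();im=get_image("wrist");print(s["position"],s["tool_rot"],s["joint_positions"],s["ft_force"],s["torque"])
new=cv2.resize(im[:,:,::-1],(512,384));cv2.imwrite("pics/w4.png",new)
t=get_image("top")[:,:,::-1];t=cv2.resize(t[110:240,255:405],None,fx=2.95,fy=2.95,interpolation=2)
cv2.imwrite("pics/c4.png",np.hstack([new[:, :400],t[:384,:400]]))
x=R.from_rotvec(s["tool_rot"]).as_matrix()[:,0];print(np.degrees(np.arctan2(x[1],x[0])))
E
```

```text
[ 0.56396215 -0.27131337  0.21960606] [ 5.11696086e-01  3.09352448e+00 -5.18660217e-04] [ 0.92282499  0.33045091 -0.64729686  1.50706673  0.20070494  1.36537159
  1.50474272] [ 8.4932548  -3.14290427 -5.11418314] [-0.73149118 -1.88549129  0.71301062]
161.21551914976578
```

View pics/c4.png

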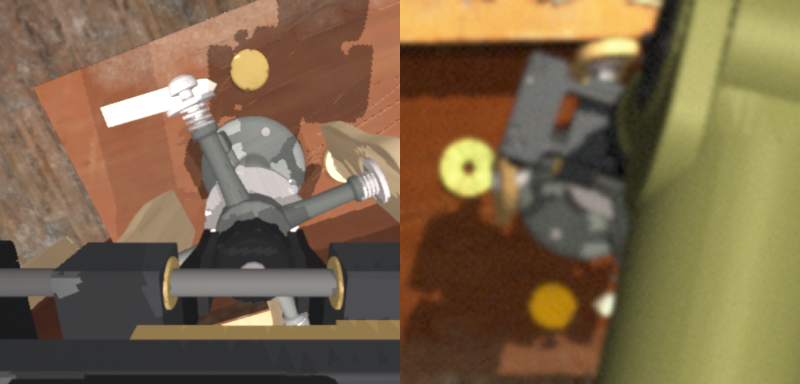

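The wrist half shows the stud head at (183,85), now near the front. I'll measure its angle and look for the bracket.

```bash
python3 - <<'E'
from h import *
s=ctrl.get_state()
for u,v in[(183,80),(196,108),(232,190)]:
    p=onz("wrist",u,v,.2,s);print(p)
a=onz("wrist",184,82,.2,s);b=onz("wrist",232,190,.2,s);d=a-b;print("dir",np.degrees(np.arctan2(d[1],d[0]))%360)
d=a-[.561,-.2695,.2];print(np.degrees(np.arctan2(d[1],d[0]))%360)
E
```

```text
[ 0.46259515 -0.27832965  0.2       ]
[ 0.47894181 -0.27706845  0.2       ]
[ 0.53166176 -0.27418916  0.2       ]
dir 183.38296755870408
185.11415407575424
```

Emit:
apply_moves(dp=[[0,0,0],[0,0,0],[0,0,0],[0,0,0],[0,0,0],[0,0,-0.02],[0,0,-0.04],[0,0,-0.045],[0,0,-0.045],[0,0,0]], twist=[[0,0,-0.04],[0,0,-0.04],[0,0,0],[0,0,0],[0,0,0],[0,0,0],[0,0,0],[0,0,0],[0,0,0],[0,0,0]], fingers=[0.9,0.9,0.9,0.2,0,0,0,0,0,0])

```text
time: 6.65
position: [0.5632, -0.2706, 0.377]
tool_rot: [0.391, 3.107, -0.005]
ft_force: [1.3, -0.7, -0.3]
grip_width: 0.966
grip_force: 0.0
```

Emit:
apply_moves(dp=[[0,0,0],[0,0,0]], twist=[[0,0,0],[0,0,0]], fingers=[0,0])

```text
time: 6.85
position: [0.5607, -0.2707, 0.3682]
tool_rot: [-0.393, -3.114, -0.001]
ft_force: [0.4, 0.1, 0.8]
grip_width: 0.993
grip_force: 0.0
```

```bash
python3 - <<'E'
from h import *
s=ctrl.get_state();im=get_image("wrist");print(s["position"],s["tool_rot"],s["joint_positions"],s["ft_force"],s["torque"])
import json;json.dump([np.array(s["position"]).tolist(),np.array(s["tool_rot"]).tolist()],open("w5.json","w"))
cv2.imwrite("pics/w5r.png",im[:,:,::-1])
cv2.imwrite("pics/w5.png",cv2.resize(im[:,:,::-1],(768,576),interpolation=2))
E
```

```text
[ 0.56066045 -0.27069461  0.36821327] [-3.92642975e-01 -3.11446184e+00 -8.12988072e-04] [ 0.91002048  0.30160706 -0.66793168  1.2465399   0.18555917  1.65657718
  1.60000849] [0.35990108 0.08034643 0.84337439] [ 0.06174631 -0.09122116 -0.00759326]
```

View pics/w5.png

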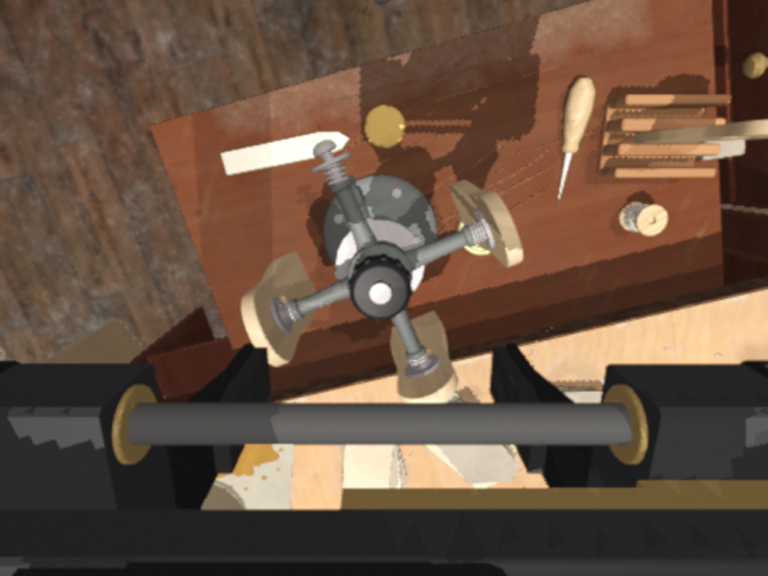

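The arm now covers the bracket, which fits a click-in. The stud tip is at (325,150), the knob at (380,291), and the block slats run nearly horizontally at upper right.

```bash
python3 - <<'E'
from h import *
import json
p,r=json.load(open("w5.json"));s=dict(position=p,tool_rot=r)
f=lambda u,v,z:onz("wrist",u/1.5,v/1.5,z,s)
k=f(380,291,.253);h=f(325,149,.2);w=f(332,161,.2)
print("knob",k,"head",h,w)
d=h-k;print(np.degrees(np.arctan2(d[1],d[0]))%360,np.hypot(*d[:2]))
h2=f(479,231,.2);h3=f(286,312,.2);d=h2-h3;print("cross",np.degrees(np.arctan2(d[1],d[0]))%360, (h2+h3)/2)
for a,b in[((625,96),(728,100)),((622,148),(718,150)),((612,172),(715,174))]:
    A,B=f(*a,.044),f(*b,.044);d=B-A;print(A,B,np.degrees(np.arctan2(d[1],d[0])))
x=R.from_rotvec(r).as_matrix()[:,0];print("yaw",np.degrees(np.arctan2(x[1],x[0])))
E
```

```text
knob [ 0.56091707 -0.27045561  0.253     ] head [ 0.46700316 -0.28573679  0.2       ] [ 0.4758762  -0.28324517  0.2       ]
189.24186976505402 0.09514903014270266
cross 98.97312399180976 [ 0.56171935 -0.27063436  0.2       ]
[ 0.48478925 -0.00094099  0.044     ] [0.51378802 0.09745942 0.044     ] 73.57966640677475
[ 0.53326423 -0.00877893  0.044     ] [0.55950849 0.08581473 0.044     ] 74.49374652504972
[ 0.55445258 -0.02118304  0.044     ] [0.58289582 0.08177861 0.044     ] 74.55714349505139
yaw 165.6291710141886
```

```bash
python3 - <<'E'
from h import *
k=1.5625
e,d1=ray("side",0,530/k);_,d2=ray("side",799/k,556/k);n=np.cross(d1,d2)
for v in(250,300,400,550):
    E,d=ray("top",218/k,v/k);t=n@(e-E)/(n@d);print(E+t*d)
# template heel in top view & wrist w2
print(onz("top",165+118/3.5,110+248/3.5,.195))
E
```

```text
[0.61359743 0.25137476 0.00170904]
[0.5187497  0.25089769 0.00120973]
[3.31459024e-01 2.49955646e-01 2.23784260e-04]
[ 0.05638447  0.24857206 -0.00122428]
[0.53308522 0.03711171 0.195     ]
```

Emit:
apply_moves(dp=[[0.013,0.036,0],[0.013,0.036,0],[0.013,0.036,0],[0.013,0.036,0],[0.013,0.036,0],[0.013,0.036,0],[0.013,0.036,0],[0.013,0.036,0],[0,0,0],[0,0,0]], twist=[[0,0,0],[0,0,0],[0,0,0],[0,0,0],[0,0,0],[0,0,0],[0,0,0.14],[0,0,0.14],[0,0,0.14],[0,0,0.14]], fingers=[0,0,0,0,0,0,0,0,0,0])

```text
time: 7.9
position: [0.5364, 0.0357, 0.3682]
tool_rot: [-1.242, -2.883, 0.002]
ft_force: [0.3, -0.6, 0.0]
grip_width: 1.0
grip_force: 0.0
```

Emit:
apply_moves(dp=[[0,0,0],[0,0,0],[0,0,0],[0,0,0],[0,0,0],[0,0,0],[0,0,0],[0,0,0],[0,0,0],[0,0,0]], twist=[[0,0,0.14],[0,0,0.14],[0,0,0.14],[0,0,0.14],[0,0,0.14],[0,0,0.14],[0,0,0.14],[0,0,0.05],[0,0,0],[0,0,0]], fingers=[0,0,0,0,0,0,0,0,0,0])

```text
time: 8.9
position: [0.537, 0.0339, 0.3686]
tool_rot: [-2.498, -1.903, 0.002]
ft_force: [-0.4, 0.7, -0.3]
grip_width: 0.999
grip_force: 0.0
```

```bash
cat > shot.py <<'E'
import sys,json
from h import *
s=ctrl.get_state();im=get_image("wrist")
x=R.from_rotvec(s["tool_rot"]).as_matrix()
print("t",s["time"],"p",np.round(s["position"],4),"yaw",np.degrees(np.arctan2(x[1,0],x[0,0])),"z",np.round(x[:,2],3),"F",np.round(s["ft_force"],1),"j7",s["joint_positions"][6])
n=sys.argv[1];json.dump([np.array(s["position"]).tolist(),np.array(s["tool_rot"]).tolist()],open(n+".json","w"))
cv2.imwrite(f"pics/{n}.png",cv2.resize(im[:,:,::-1],(768,576),interpolation=2))
E
python3 shot.py w6
```

```text
t 8.9 p [0.537  0.0339 0.3686] yaw 74.60256911026934 z [-0.002 -0.    -1.   ] F [-0.4  0.7 -0.3] j7 -0.432088452906603
```

View pics/w6.png

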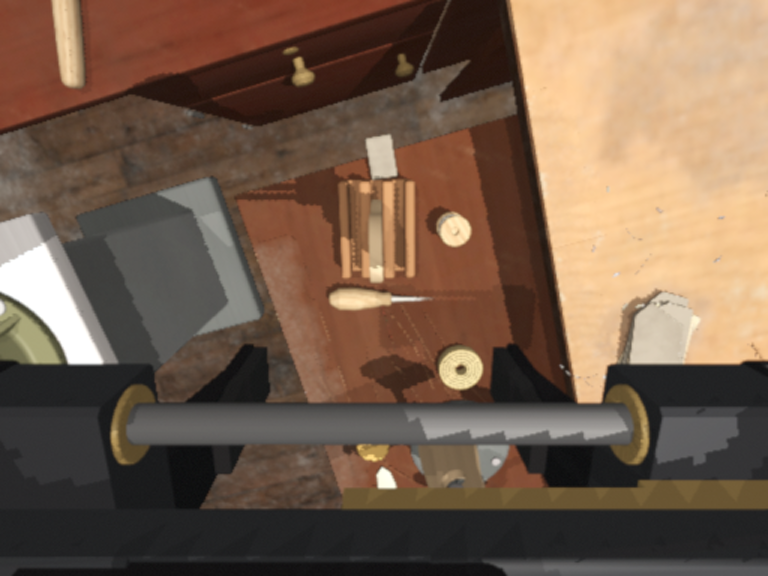

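The template shows edge-on at x≈376 (rows 198–282), and its slats run vertically, so the yaw matches. I'll project candidate positions to fit the heel.

```bash
python3 - <<'E'
from h import *
import json
p,r=json.load(open("w6.json"));s=dict(position=p,tool_rot=r)
a=np.radians(74.5);Y=np.array([np.cos(a),np.sin(a),0])
for c in[(.533,.037)]:
    for dy,z in[(0,.195),(.02,.185),(-.02,.185),(.027,.168),(-.027,.168),(-.031,.1),(.031,.044),(-.031,.044)]:
        q=np.array([*c,z])+Y*dy;print(dy,z,np.round(np.array(proj("wrist",q,s))*1.5,1), np.round(np.array(proj("top",q))*1.5625,1))
for u,v in[(347,180),(409,180),(347,277),(411,277)]: print(onz("wrist",u/1.5,v/1.5,.044,s))
im=cv2.imread("pics/w6.png")[160:310,320:440];cv2.imwrite("pics/w6c.png",cv2.resize(im,None,fx=4,fy=4,interpolation=2))
E
```

```text
0 0.195 [375.  264.7] [310.6 282.6]
0.02 0.185 [375.1 236.3] [299.5 279.9]
-0.02 0.185 [375.1 286.6] [324.2 286.4]
0.027 0.168 [375.3 224. ] [297.6 279.7]
-0.027 0.168 [375.4 289.2] [330.3 288.4]
-0.031 0.1 [376. 274.] [339.  291.8]
0.031 0.044 [376.5 204. ] [310.5 285.1]
-0.031 0.044 [376.5 261.6] [343.6 293.8]
[0.51832583 0.09870435 0.044     ]
[0.58043953 0.08160116 0.044     ]
[ 0.48866258 -0.00100071  0.044     ]
[ 0.55683994 -0.01974916  0.044     ]
```

View pics/w6c.png

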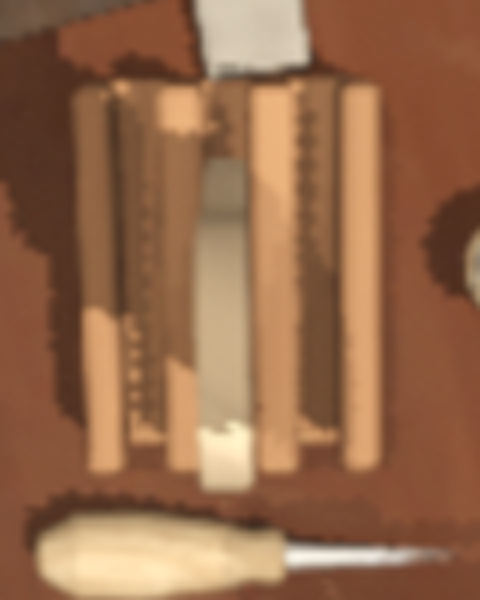

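Emit:
apply_moves(dp=[[0.0065,-0.003,0.02],[0,0,0.035],[0,0,0.04],[0,0,0.04],[0,0,0.03],[0,0,0.02],[0,0,0.012],[0,0,0.0046],[0,0,0],[0,0,0]], twist=[[0,0,0],[0,0,0],[0,0,0],[0,0,0],[0,0,0],[0,0,0],[0,0,0],[0,0,0],[0,0,0],[0,0,0]], fingers=[0,0,0,0,0,0,0,0,0,0])

```text
time: 9.95
position: [0.5371, 0.0412, 0.1691]
tool_rot: [2.499, 1.902, 0.002]
ft_force: [-0.5, -0.1, -0.2]
grip_width: 1.001
grip_force: 0.0
```

```bash
python3 shot.py w7; python3 - <<'E'
from h import *
import json
p,r=json.load(open("w7.json"));s=dict(position=p,tool_rot=r)
a=np.radians(74.5);Y=np.array([np.cos(a),np.sin(a),0]);c=(.5355,.041)
for dy,z in[(0,.195),(.02,.185),(-.02,.185),(.031,.044)]:
        q=np.array([*c,z])+Y*dy;print(dy,z,np.round(np.array(proj("wrist",q,s))*1.5,1))
E
```

```text
t 9.95 p [0.5371 0.0412 0.1691] yaw 74.53694614542283 z [ 0.002 -0.    -1.   ] F [-0.5 -0.1 -0.2] j7 -0.4997293976097852
0 0.195 [378.4 404. ]
0.02 0.185 [378.4 337.8]
-0.02 0.185 [378.4 438. ]
0.031 0.044 [378.3 238.3]
```

View pics/w7.png

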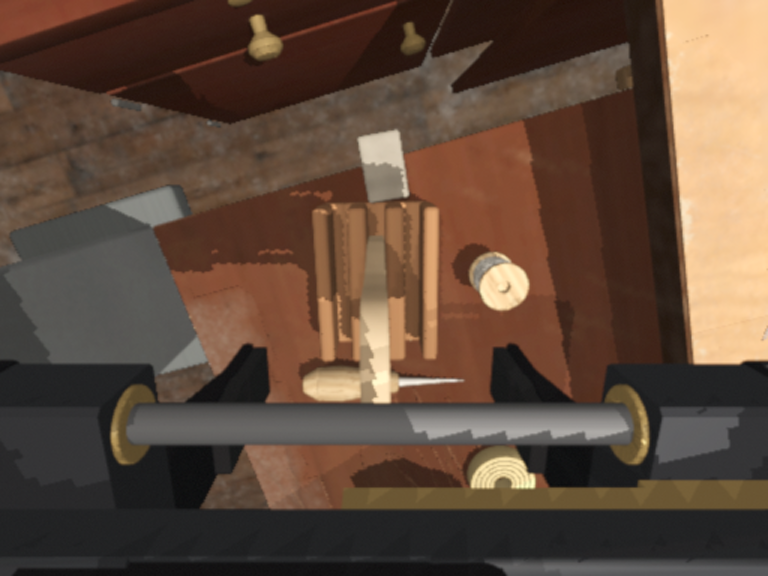

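The template strip is centred at x≈376, with its toe edge at (376,236). That puts it about 2.5 mm to the −y side of the tool and centred along its width. I'll nudge over, grip and lift slowly.

Emit:
apply_moves(dp=[[0,-0.0025,0.002],[0,0,0],[0,0,0],[0,0,0],[0,0,0],[0,0,0],[0,0,0],[0,0,0],[0,0,0],[0,0,0]], twist=[[0,0,0],[0,0,0],[0,0,0],[0,0,0],[0,0,0],[0,0,0],[0,0,0],[0,0,0],[0,0,0],[0,0,0]], fingers=[0,0.4,0.8,1,1,1,1,1,1,1], newtons=50)

```text
time: 11.0
position: [0.5338, 0.0418, 0.1659]
tool_rot: [2.5, 1.902, -0.0]
ft_force: [0.7, -0.2, 0.9]
grip_width: 0.266
grip_force: 0.0
```

Emit:
apply_moves(dp=[[0,0,0],[0,0,0],[0,0,0]], twist=[[0,0,0],[0,0,0],[0,0,0]], fingers=[1,1,1])

```text
time: 11.3
position: [0.5343, 0.0416, 0.1659]
tool_rot: [2.5, 1.902, 0.001]
ft_force: [1.9, 0.1, -1.5]
grip_width: 0.113
grip_force: 49.9
```

Emit:
apply_moves(dp=[[0,0,-0.01],[0,0,-0.015],[0,0,-0.02],[0,0,-0.02],[0,0,-0.01],[0,0,0]], twist=[[0,0,0],[0,0,0],[0,0,0],[0,0,0],[0,0,0],[0,0,0]], fingers=[1,1,1,1,1,1])

```text
time: 11.9
position: [0.5346, 0.0422, 0.2431]
tool_rot: [2.499, 1.901, 0.003]
ft_force: [0.0, 0.6, -1.2]
grip_width: 0.11
grip_force: 49.9
```

Emit:
apply_moves(dp=[[-0.025,-0.008,0],[-0.035,-0.006,0],[-0.04,0,0],[-0.04,0,0],[-0.04,0,0],[-0.04,0,0],[-0.04,0,0],[-0.04,0,0],[-0.03,0,0],[-0.02,0,0]], twist=[[0,0,0],[0,0,0],[0,0,0],[0,0,0],[0,0,0],[0,0,0],[0,0,0],[0,0,0],[0,0,0],[0,0,0]], fingers=[1,1,1,1,1,1,1,1,1,1])

```text
time: 12.9
position: [0.4249, -0.2941, 0.2397]
tool_rot: [-2.502, -1.897, 0.002]
ft_force: [0.0, 0.5, -2.1]
grip_width: 0.11
grip_force: 49.9
```

Emit:
apply_moves(dp=[[0,0,0],[0,0,0],[0,0,0],[0,0,0],[0,0,0],[0,0,0],[0,0,0]], twist=[[0,0,-0.06],[0,0,-0.12],[0,0,-0.12],[0,0,-0.1],[0,0,-0.03],[0,0,0],[0,0,0]], fingers=[1,1,1,1,1,1,1])

```text
time: 13.6
position: [0.4268, -0.2916, 0.2406]
tool_rot: [-2.038, -2.39, 0.0]
ft_force: [0.5, -0.8, -1.2]
grip_width: 0.111
grip_force: 49.9
```

```bash
python3 shot.py w8; python3 -c "
from h import *
for n in('side','top'):cv2.imwrite(f'pics/{n}8.png',get_image(n)[:,:,::-1])"
```

```text
t 13.6 p [ 0.4268 -0.2916  0.2406] yaw 99.07825686499457 z [-0.001  0.    -1.   ] F [ 0.5 -0.8 -1.2] j7 0.6901552864758292
```

```bash
python3 - <<'E'
from h import *
import json
p,r=json.load(open("w8.json"));s=dict(position=p,tool_rot=r)
im=cv2.resize(cv2.imread("pics/w8.png"),(512,384),interpolation=3)
C=np.array([.561,-.2705]);d=np.array([-.9874,-.158])
for rad in(.102,.094,.089,.08,.06,.03,0):print(rad,np.round(proj("wrist",[*(C+d*rad),.2],s),1))
print("knobtop",proj("wrist",[.561,-.2705,.253],s))
u0,v0=map(int,proj("wrist",[*(C+d*.09),.2],s))
hsv=cv2.cvtColor(im,cv2.COLOR_BGR2HSV)
crop=slice(v0-22,v0+22),slice(u0-28,u0+40)
print(u0-28,v0-22)
for row in range(v0-22,v0+22):
    print(row,''.join('#' if hsv[row,u,1]<70 and hsv[row,u,2]>60 else ('w' if hsv[row,u,2]>170 else ('.' if hsv[row,u,2]>60 else ' ')) for u in range(u0-40,u0+45)))
E
```

```text
0.102 [301.6 221.7]
0.094 [312.7 221.7]
0.089 [319.7 221.7]
0.08 [332.3 221.7]
0.06 [360.2 221.7]
0.03 [402.  221.7]
0 [443.9 221.7]
knobtop (np.float64(502.03932280579147), np.float64(256.9911951391344))
290 199
199 wwwwwwwwwwwwwwwwwwwwwwwwww............###############################################
200 wwwwwwwwwwwwwwwwwwwwwwwwww..............#############################################
201 wwwwwwwwwwwwwwwwwwwwwwwwwww.............#############################################
202 wwwwwwwwwwwwwwwwwwwwwwwwwww...............###########################################
203 wwwwwwwwwwwwwwwwwwwwwwwwwww...............###########################################
204 wwwwwwwwwwwwwwwwwwwwwwwwww................###########################################
205 wwwwwwwwwwwwwwwwwwwwwwwwwww...............###########################################
206 wwwwwwwwwwwwwwwwwwwwwwwwwww...............###########################################
207 wwwwwwwwwwwwwwwwwwwwwwwwwwww.............############################################
208 wwwwwwwwwwwwwwwwwwwwwwwwwww..............################################
[... 2372 characters left out ...]
wwwwwwwwwwwwwwww######wwww.############wwwwwwwwwwwwwwwwwwwwwwwwwwwwwww
236 ..wwwwwwwwwwwwwwwwwwwwwwwwwwwwwwwwwwwwwww.############wwwwwwwwwwwwwwwwwwwwwwwwwwwwwww
237 ..wwwwwwwwwwwwwwwwwwwwwwwwwwwwwwwwwwwwwww.############wwwwwwwwwwwwwwwwwwwwwwwwwwwwwww
238 ..wwwwwwwwwwwwwwwwwwwwwwwwwwwwwwwwwwwwwww.############wwwwwwwwwwwwwwwwwwwwwwwwwwwwwww
239 ..wwwwwwwwwwwwwwwwwwwwwwwwwwwwwwwwwwwwwww..##########wwwwwwwwwwwwwwwwwwwwwwwwwwwwwwww
240 ..wwwwwwwwwwwwwwwwwwwwwwwwwwwwwwwwwwwwwww..##########wwwwwwwwwwwwwwwwwwwwwwwwwwwwwwww
241 ...wwww.wwwwwww.......wwwwwwwwwwwwwwwwwww...#########w...............wwwwwwwwwwwwwwww
242  ..ww.......................................########.................................
```

The head in w8 spans rows 211–235 and columns 302–316 (512 scale), about 1 mm to the −x side of the line I assumed. Next I'll locate the template's own toe edge in the same picture.

```bash
python3 - <<'E'
from h import *
import json
p,r=json.load(open("w8.json"));s=dict(position=p,tool_rot=r);A=R.from_rotvec(r).as_matrix()
im=cv2.resize(cv2.imread("pics/w8.png"),(512,384),interpolation=3)
T=np.array(p)
for x,z in[(.031,.1559),(-.031,.1559),(0,.1559),(.031,.08),(.027,.0),(0,.037)]:
  for y in(-.005,.005):print(x,z,y,np.round(proj("wrist",T+A@np.array([x,y,z]),s),1))
u,v=map(int,proj("wrist",T+A@np.array([.031,0,.1559]),s))
hsv=cv2.cvtColor(im,cv2.COLOR_BGR2HSV)
for row in range(v-14,v+30,2):print(row,' '.join(f"{hsv[row,c,0]:3d}/{hsv[row,c,2]:3d}" for c in range(u-14,u+15,3)))
# side: head region
t=cv2.imread("pics/side8.png");C=np.array([.561,-.2705]);d=np.array([-.9874,-.158])
for rad in(.102,.094,.089,.07):print(rad,proj("side",[*(C+d*rad),.2]))
u,v=map(int,np.round(proj("side",[*(C+d*.094),.2])))
g=cv2.cvtColor(t,cv2.COLOR_BGR2HSV)
for row in range(v-12,v+14):print(row,' '.join(f"{g[row,c,1]:3d}/{g[row,c,2]:3d}" for c in range(u-8,u+10)))
print("cols from",u-8)
E
```

```text
0.031 0.1559 -0.005 [249.1 153.7]
0.031 0.1559 0.005 [258.6 153.7]
-0.031 0.1559 -0.005 [249.3 209.5]
-0.031 0.1559 0.005 [258.3 209.5]
0 0.1559 -0.005 [249.2 182.4]
0 0.1559 0.005 [258.5 182.4]
0.031 0.08 -0.005 [248.  167.9]
0.031 0.08 0.005 [260.3 167.9]
0.027 0.0 -0.005 [245.8 202.7]
0.027 0.0 0.005 [263.6 202.7]
0 0.037 -0.005 [247.3 223.1]
0 0.037 0.005 [261.4 223.1]
139  10/138  12/192  12/207  11/203  11/209  11/206  10/151  10/154  12/202  30/255
141  11/140  12/192  12/205  11/203  12/209  12/205  11/203  11/202  11/200  24/251
143  11/142  11/189  12/206  12/209  11/207  11/203  11/205  11/204  11/205  14/210
145  12/146  12/157  12/202  11/209  11/208  11/203  11/204  12/203  11/204  11/200
147  11/146  11/155  12/196  11/205  11/207  11/202  11/203  11/202  11/203  11/198
149  11/144  10/151  11/192  11/205  11/205  11/204  11/205  11/203  11/204  11/203
151  11/141  10/154  11/195  11/206  11/206  11/204  11/204  11/203  11/202  11/193
153  10/140  11/187  11/197  11/204  11/204  11/203  11/202  10/202  11/200  10/193
155  10/140  11/185  11/199  11/200  11/201  11/201 
[... 4565 characters left out ...]
98/101  99/100  98/ 99  99/ 98 100/ 99 107/ 98 105/ 97 109/ 98 104/101  96/101  96/101  95/ 99
158  11/ 93  66/100 102/107 108/109 104/108  99/108  99/106 102/103 103/104 103/104 105/102 108/104 109/103 109/105 108/104 103/104 103/104 104/ 98
159   8/ 93  63/101  93/110 101/109  95/110  94/108  96/104  99/103 105/102 105/104 109/103 106/103 110/104 109/105 104/108 106/106 104/105 108/102
160   9/ 81  62/ 98  80/108  83/108  84/106  86/104  92/103  95/102  99/100  98/101  98/102 101/101  98/101 101/101  96/101  98/101  97/100  99/100
161  55/ 83  75/ 95  83/104  73/105  73/105  76/107  78/105  84/103  87/103  85/102  85/102  83/102  89/100  88/ 99  85/ 96  87/ 94  87/ 94  84/ 97
cols from 269
```

In the side view the head is centred on row ~147.5, so the stud is at z ≈ 0.200 as assumed. I'll align and approach the head carefully.

Emit:
apply_moves(dp=[[-0.0015,0,0.0035],[0,0.008,0],[0,0.01,0],[0,0.008,0],[0,0,0],[0,0,0]], twist=[[0,0,0],[0,0,0],[0,0,0],[0,0,0],[0,0,0],[0,0,0]], fingers=[1,1,1,1,1,1])

```text
time: 14.35
position: [0.4532, -0.2889, 0.2373]
tool_rot: [-2.035, -2.392, 0.0]
ft_force: [-0.5, 0.7, -1.8]
grip_width: 0.111
grip_force: 49.9
```

Emit:
apply_moves(dp=[[0,0.002,0],[0,0.002,0],[0,0.002,0],[0,0,0],[0,0,0]], twist=[[0,0,0],[0,0,0],[0,0,0],[0,0,0],[0,0,0]], fingers=[1,1,1,1,1])

```text
time: 14.85
position: [0.4588, -0.2882, 0.2375]
tool_rot: [-2.037, -2.392, 0.0]
ft_force: [0.3, 0.5, -1.0]
grip_width: 0.112
grip_force: 49.9
```

Emit:
apply_moves(dp=[[0,0.001,0],[0,0.001,0],[0,0.001,0],[0,0,0],[0,0,0]], twist=[[0,0,0],[0,0,0],[0,0,0],[0,0,0],[0,0,0]], fingers=[1,1,1,1,1])

```text
time: 15.35
position: [0.4618, -0.2878, 0.2375]
tool_rot: [2.037, 2.392, -0.0]
ft_force: [0.2, -0.2, -1.2]
grip_width: 0.113
grip_force: 49.9
```

Emit:
apply_moves(dp=[[0,0.001,0],[0,0.001,0],[0,0.001,0],[0,0.001,0],[0,0,0],[0,0,0]], twist=[[0,0,0],[0,0,0],[0,0,0],[0,0,0],[0,0,0],[0,0,0]], fingers=[1,1,1,1,1,1])

```text
time: 15.95
position: [0.4659, -0.2872, 0.2375]
tool_rot: [2.037, 2.392, -0.0]
ft_force: [0.1, -1.2, -2.2]
grip_width: 0.114
grip_force: 49.9
```

Emit:
apply_moves(dp=[[0,0.001,0],[0,0.001,0],[0,0.001,0],[0,0.001,0],[0,0,0],[0,0,0]], twist=[[0,0,0],[0,0,0],[0,0,0],[0,0,0],[0,0,0],[0,0,0]], fingers=[1,1,1,1,1,1])

```text
time: 16.55
position: [0.4699, -0.2865, 0.2375]
tool_rot: [2.036, 2.392, 0.0]
ft_force: [-0.2, -0.5, -1.4]
grip_width: 0.114
grip_force: 49.9
```

Emit:
apply_moves(dp=[[0,0.001,0],[0,0.001,0],[0,0,0],[0,0,0]], twist=[[0,0,0],[0,0,0],[0,0,0],[0,0,0]], fingers=[1,1,1,1])

```text
time: 16.95
position: [0.4712, -0.2862, 0.2374]
tool_rot: [-2.037, -2.391, 0.001]
ft_force: [-2.2, -0.6, 0.3]
grip_width: 0.11
grip_force: 50.0
```

Emit:
apply_moves(dp=[[0,0.001,0],[0,0,0],[0,0,0]], twist=[[0,0,0],[0,0,0],[0,0,0]], fingers=[1,1,1])

```text
time: 17.25
position: [0.472, -0.2861, 0.2372]
tool_rot: [-2.037, -2.391, 0.001]
ft_force: [-3.6, -0.9, -0.6]
grip_width: 0.108
grip_force: 50.0
```

Emit:
apply_moves(dp=[[0,0.001,0],[0,0.001,0],[0,0.001,0],[0,0,0],[0,0,0],[0,0,0]], twist=[[0,0,0],[0,0,0],[0,0,0],[0,0,0],[0,0,0],[0,0,0]], fingers=[1,1,1,1,1,1])

```text
time: 17.85
position: [0.4747, -0.2857, 0.2372]
tool_rot: [-2.036, -2.39, 0.002]
ft_force: [-6.6, -1.5, -0.4]
grip_width: 0.108
grip_force: 50.0
```

Emit:
apply_moves(dp=[[0,0.001,0],[0,0,0],[0,0,0],[0,0,0]], twist=[[0,0,0],[0,0,0],[0,0,0],[0,0,0]], fingers=[1,1,1,1])

```text
time: 18.25
position: [0.4754, -0.2856, 0.2371]
tool_rot: [-2.036, -2.39, 0.003]
ft_force: [-6.4, -2.0, -0.6]
grip_width: 0.113
grip_force: 50.0
```

Emit:
apply_moves(dp=[[0,0.0007,0],[0,0,0],[0,0,0.0015],[0,0,0.0015],[0,0,0.0015],[0,0,0.0015],[0,0,0],[0,0,0]], twist=[[0,0,0],[0,0,0],[0,0,0],[0,0,0],[0,0,0],[0,0,0],[0,0,0],[0,0,0]], fingers=[1,1,1,1,1,1,1,1])

```text
time: 19.05
position: [0.4762, -0.2855, 0.2316]
tool_rot: [-2.037, -2.39, 0.003]
ft_force: [-6.7, -0.5, 3.0]
grip_width: 0.112
grip_force: 50.0
```

Emit:
apply_moves(dp=[[0,0,0.0015],[0,0,0.0015],[0,0,0.0015],[0,0,0.0015],[0,0,0],[0,0,0]], twist=[[0,0,0],[0,0,0],[0,0,0],[0,0,0],[0,0,0],[0,0,0]], fingers=[1,1,1,1,1,1])

```text
time: 19.65
position: [0.4763, -0.2856, 0.2259]
tool_rot: [-2.037, -2.39, 0.003]
ft_force: [-7.9, -1.4, 3.8]
grip_width: 0.109
grip_force: 50.0
```

Emit:
apply_moves(dp=[[0,0,0.0015],[0,0,0.0015],[0,0,0.0015],[0,0,0.0015],[0,0,0.0015],[0,0,0.0015],[0,0,0],[0,0,0]], twist=[[0,0,0],[0,0,0],[0,0,0],[0,0,0],[0,0,0],[0,0,0],[0,0,0],[0,0,0]], fingers=[1,1,1,1,1,1,1,1])

```text
time: 20.45
position: [0.4764, -0.2857, 0.2174]
tool_rot: [-2.037, -2.391, 0.003]
ft_force: [-7.5, -1.9, 5.3]
grip_width: 0.115
grip_force: 50.0
```

Emit:
apply_moves(dp=[[0,0,0.0015],[0,0,0.0015],[0,0,0.0015],[0,0,0.0015],[0,0,0],[0,0,0]], twist=[[0,0,0],[0,0,0],[0,0,0],[0,0,0],[0,0,0],[0,0,0]], fingers=[1,1,1,1,1,1])

```text
time: 21.05
position: [0.4765, -0.2859, 0.212]
tool_rot: [2.038, 2.391, -0.003]
ft_force: [-8.6, -1.8, 8.1]
grip_width: 0.114
grip_force: 50.0
```

Emit:
apply_moves(dp=[[0,0,0.0015],[0,0,0.0015],[0,0,0.0015],[0,0,0],[0,0,0]], twist=[[0,0,0],[0,0,0],[0,0,0],[0,0,0],[0,0,0]], fingers=[1,1,1,1,1])

```text
time: 21.55
position: [0.4765, -0.2866, 0.2069]
tool_rot: [2.038, 2.39, -0.004]
ft_force: [-7.8, -2.6, 4.3]
grip_width: 0.112
grip_force: 50.0
```

Emit:
apply_moves(dp=[[0,0,0.0015],[0,0,0.0015],[0,0,0],[0,0,0]], twist=[[0,0,0],[0,0,0],[0,0,0],[0,0,0]], fingers=[1,1,1,1])

```text
time: 21.95
position: [0.4765, -0.2867, 0.2042]
tool_rot: [2.038, 2.39, -0.004]
ft_force: [-8.4, -2.3, 6.0]
grip_width: 0.108
grip_force: 50.0
```

Emit:
apply_moves(dp=[[0,0,0.0015],[0,0,0.0015],[0,0,0],[0,0,0]], twist=[[0,0,0],[0,0,0],[0,0,0],[0,0,0]], fingers=[1,1,1,1])

```text
time: 22.35
position: [0.4765, -0.2866, 0.2015]
tool_rot: [2.038, 2.39, -0.004]
ft_force: [-7.4, -2.8, 7.2]
grip_width: 0.114
grip_force: 50.0
```

Emit:
apply_moves(dp=[[0,0,0.0015],[0,0,0.001],[0,0,0],[0,0,0]], twist=[[0,0,0],[0,0,0],[0,0,0],[0,0,0]], fingers=[1,1,1,1])

```text
time: 22.75
position: [0.4765, -0.2867, 0.1992]
tool_rot: [2.038, 2.39, -0.004]
ft_force: [-8.7, -1.4, 8.7]
grip_width: 0.111
grip_force: 50.0
```

Emit:
apply_moves(dp=[[0,0,0.0008],[0,0,0],[0,0,0]], twist=[[0,0,0],[0,0,0],[0,0,0]], fingers=[1,1,1])

```text
time: 23.05
position: [0.4765, -0.2867, 0.1986]
tool_rot: [2.038, 2.39, -0.004]
ft_force: [-8.5, -2.1, 8.7]
grip_width: 0.112
grip_force: 50.0
```

Emit:
apply_moves(dp=[[0,0,0.0007],[0,0,0],[0,0,0]], twist=[[0,0,0],[0,0,0],[0,0,0]], fingers=[1,1,1])

```text
time: 23.35
position: [0.4766, -0.2867, 0.1985]
tool_rot: [2.037, 2.389, -0.004]
ft_force: [-10.4, -1.3, 11.6]
grip_width: 0.107
grip_force: 50.0
```

Emit:
apply_moves(dp=[[0,0,0.0007],[0,0,0],[0,0,0],[0,0,-0.002],[0,0,-0.002],[0,0,-0.002],[0,0,-0.002],[0,0,-0.002],[0,0,0],[0,0,0]], twist=[[0,0,0],[0,0,0],[0,0,0],[0,0,0],[0,0,0],[0,0,0],[0,0,0],[0,0,0],[0,0,0],[0,0,0]], fingers=[1,1,1,1,1,1,1,1,1,1])

```text
time: 24.35
position: [0.4765, -0.2867, 0.2063]
tool_rot: [2.038, 2.39, -0.004]
ft_force: [-6.6, -2.4, 4.1]
grip_width: 0.112
grip_force: 50.0
```

Emit:
apply_moves(dp=[[0,0,-0.002],[0,0,-0.002],[0,0,-0.0015],[0,0,-0.001],[0,0,0],[0,0,0]], twist=[[0,0,0],[0,0,0],[0,0,0],[0,0,0],[0,0,0],[0,0,0]], fingers=[1,1,1,1,1,1])

```text
time: 24.95
position: [0.4764, -0.2866, 0.2121]
tool_rot: [2.038, 2.39, -0.003]
ft_force: [-6.4, -2.8, 1.6]
grip_width: 0.111
grip_force: 50.0
```

Emit:
apply_moves(dp=[[0,0,-0.001],[0,0,-0.0012],[0,-0.0007,0],[0,-0.0007,0],[0,-0.0005,0],[0,0,0],[0,0,0]], twist=[[0,0,0],[0,0,0],[0,0,0],[0,0,0],[0,0,0],[0,0,0],[0,0,0]], fingers=[1,1,1,1,1,1,1])

```text
time: 25.65
position: [0.4761, -0.2863, 0.2144]
tool_rot: [2.036, 2.39, -0.0]
ft_force: [-0.9, -4.8, 0.9]
grip_width: 0.114
grip_force: 50.0
```

Emit:
apply_moves(dp=[[-0.0005,0,0],[-0.0004,0,0],[0,0,0],[0,0,0]], twist=[[0,0,0],[0,0,0],[0,0,0],[0,0,0]], fingers=[1,1,1,1])

```text
time: 26.05
position: [0.4758, -0.2864, 0.214]
tool_rot: [2.036, 2.392, 0.0]
ft_force: [-0.5, -4.1, 0.6]
grip_width: 0.113
grip_force: 50.0
```

Emit:
apply_moves(dp=[[0,0,0],[0,0,0],[0,0,0],[0,0,0],[0,0,0],[0,0,0]], twist=[[0,0,0],[0,0,0],[0,0,0],[0,0,0],[0,0,0],[0,0,0]], fingers=[0.85,0.75,0.65,0.6,0.6,0.6], newtons=20)

```text
time: 26.65
position: [0.4756, -0.2861, 0.2139]
tool_rot: [-2.036, -2.392, -0.0]
ft_force: [-0.6, 0.0, -0.6]
grip_width: 0.394
grip_force: 0.0
```

Emit:
apply_moves(dp=[[0,0,-0.005],[0,0,-0.01],[0,0,-0.02],[0,0,-0.03],[0,0,-0.04],[0,0,-0.04],[0,0,-0.04],[0,0,0],[0,0,0]], twist=[[0,0,0],[0,0,0],[0,0,0],[0,0,0],[0,0,0],[0,0,0],[0,0,0],[0,0,0],[0,0,0]], fingers=[0.6,0.6,0.6,0.6,0.6,0.6,0.6,0.6,0.6])

```text
time: 27.55
position: [0.4761, -0.2864, 0.4006]
tool_rot: [2.035, 2.39, 0.001]
ft_force: [-0.6, 0.0, -0.7]
grip_width: 0.399
grip_force: 0.0
```

```bash
python3 shot.py w9; python3 - <<'E'
from h import *
import json
p,r=json.load(open("w9.json"));s=dict(position=p,tool_rot=r)
im=cv2.resize(cv2.imread("pics/w9.png"),(512,384),interpolation=3)
C=np.array([.561,-.2705]);d=np.array([-.9874,-.158]);l=np.array([-.158,.9874])
for rad,y,z in((.089,0,.246),(.084,0,.246),(.094,0,.246),(.089,.031,.1),(.094,0,.2),(.102,0,.2),(0,0,.253)):print(rad,y,z,np.round(proj("wrist",[*(C+d*rad+l*y),z],s),1))
u0,v0=map(int,proj("wrist",[*(C+d*.089),.22],s))
h=cv2.cvtColor(im,cv2.COLOR_BGR2HSV);print(u0-40)
for row in range(v0-45,v0+35,2):
    print(row,''.join('#' if h[row,u,1]<60 and h[row,u,2]<190 else ('w' if 15<=h[row,u,0]<=22 and h[row,u,2]>120 else '.') for u in range(u0-40,u0+50)))
E
```

```text
t 27.55 p [ 0.4761 -0.2864  0.4006] yaw 99.17569653662424 z [ 0.003 -0.002 -1.   ] F [-0.6  0.  -0.7] j7 0.6128978081866358
0.089 0 0.246 [251.1 180.3]
0.084 0 0.246 [255.7 180.3]
0.094 0 0.246 [246.4 180.3]
0.089 0.031 0.1 [251.4 137.3]
0.094 0 0.2 [247.1 171.3]
0.102 0 0.2 [240.6 171.3]
0 0 0.253 [335.6 181.9]
211
129 .......................wwwwwwwwwwwwwwwwwww...................#############################
131 ..........................wwwwwwwwwwwwwww...................##############################
133 .............................wwwwwwwww....................################################
135 .........................................................#################################
137 .........................................................#################################
139 .......................................wwww.............##################################
141 ......................................wwwwww...........###################################
143 ......................................wwwwww...........###################################
145 ..................
[... 2317 characters left out ...]
...................................
195 ............w.............w..........wwwwwwwww............................................
197 ............#w...........w...........wwwwwwww.............................................
199 ............wwwww.........................................................................
201 ...........wwwwwwww.....w.................................................................
203 ...........wwwwwwwwwwwww#..........................................................w......
205 ...........wwwwwwwwwwwww.....................................................wwwwwwwwwwwww
207 ..........wwwwwwwwwwwwww......................................................wwwwwwwwwwww
```

The template edge stands vertically at columns 247–256. The stud head shows outside it (rows 167–177) and the washer behind it. The push went past 12 N against the solid stop, so the template is home. Handing in.

```bash
python3 -c "
from bench import ctrl
print(ctrl.close_job())"
```

```text
the job is handed in; nothing more can be done
None
```

The job is handed in: the template is hanging on the empty stud with the tree clicked in at the front. I confirmed it was fully home by force (over 12 N against the solid stop) rather than by measuring its height, and the system gave no verdict.

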